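Take the push-fit stop off the water filter's outlet pipe

ROBOT

A 6-joint arm with a two-finger parallel gripper is mounted at the origin on the work surface. World frame = base frame: x ahead of the robot, y to its left, z up, the work surface at z = 0. Lengths are in m, angles in rad, forces in N, time in s.
With the tool pointing down it reaches from about 0.25 to 0.775 m from the base axis. Payload 4 kg.
Tool frame: the origin (TCP) lies at the centre of the arm's flange, where the gripper is bolted on; the fingertips stand 199 mm ahead of it and the grasp point (between the pads) lies 180 mm ahead of it; z points along the fingers, y is the line along which they close (so a half turn about z gives the same grasp; the last joint's range is limited). The gripper opens to 94 mm and grips with 3 to 60 N. Pads are 16 mm wide; open, the fingers measure 119 mm over their backs; the gripper's body (75 mm by 177 mm) begins 78 mm behind the grasp point.
Start: joints at [1.066, 0.087, 1.371, -0, 1.684, -0.103], TCP at [0.215, 0.506, 0.405] pointing down, gripper open.
Joint ranges: [-3.1, 3.1], [-0.76, 2.03], [0.27, 2.55], [-1.08, 4.22], [0.17, 2.65], [-2.57, 2.57]. Speed limits (rad/s): [2.79, 2.79, 3.14, 3.14, 3.14, 3.14].

INTERFACE

Orientations are given as [roll, pitch, yaw] about the fixed x, y, z axes, in that order (R = Rz(yaw) Ry(pitch) Rx(roll)).
In Python, from bench import robot, eyes, models gives the robot as it stands.
- The arm moves only by the tool step_arm, never from a script. Its argument "commands" is a list that holds one entry, the list of rows, each a list of 7 numbers: the shift along the tool's x, y, z in mm, then the turn, a rotation vector about the tool's x, y, z in rad, then the finger opening in mm, from 0 to 94. In form: [[[tx, ty, tz, wx, wy, wz, gripper], ...]]. A call has 1 to 20 rows; each row shifts and turns the commanded pose from where the row before left it, along the tool's axes as they then stand; what a row does not reach is not made up. A row lasts 1/8 s, in which the tool goes at most 62.5 mm and 10.7 degrees, less where a joint would pass 70% of its speed; a pose out of reach is approached as far as the arm can. A call is refused whole if a number of a shift passes 62.5 or a number of a turn 0.188, either way. A call with a gripper value outside its range is refused whole. The fingers move at their own pace and stop on an object; the grip force is fixed at half the most. Time passes only in rows, so rows that do not move let the fingers close. It gives the time, the measured TCP pose, the force, the opening and the grip force at its end, in the units of the state.
- robot.get_obs(): the state, without advancing time (a new reading comes with each control period).
- eyes.snapshot(name): name is "scene" or "top" or "wrist"; returns a dict with "color" (480x640x3 uint8, red, green, blue), "camera_matrix" (3x3 intrinsics, pixels), "eye" and "rotation" of the camera in the world; the wrist camera has in their place "tool_from_camera" (4x4, takes a point from camera to tool coordinates, whose origin is the TCP and whose axes are the flange's). Camera axes: x right, y up, looking along -z (the intrinsics and any distortion apply to the point x, -y, -z); pixel columns grow to the right and rows downward; lengths in m; the calibration is good to about 2 mm. A picture is of the moment at which its call begins: read the wrist's pose just before it. There is no depth.
- robot.close_job(): hands the job in; it is judged then, once.
Trained networks look in a picture, given as the dict that the camera call returned (one of the last four; its "shot" number tells which), for a name from the list of things; names that differ only in an ending like _2 or _b are one class to them, and where a whole thing is asked for, a point or a joint stands for the part that bears it (a point fixed in the world has none). Each returns a list of dicts, best first, with "confidence" (0 to 1); they miss things now and then, are a little off and sometimes report something else, mostly with a low value. They report only what shows in the picture. A call takes as long as a camera call. They do not tell look-alikes from the thing itself.
- models.masks_of(picture, query): "mask" (480x640 bool, what is visible of it) and "xy" ([column, row] in pixels, amid what is visible of it).
- models.tip_of(picture, query): "xy" ([column, row] in pixels: a listed point, or the origin of a listed thing).
The state is a dict: "time": time; "joint_positions": joint angles; "qvel": joint speeds; "joint_torque": joint torques, N m; "tool_pos": TCP position; "ee_rot": TCP orientation; "wrist_force": force on the tool from outside, world axes, zero at the start; "wrist_torque": the same for the moment, N m; "width": finger opening in m; "finger_force": force on a finger pad.
Only numpy, scipy, OpenCV 4.12 (cv2) and the standard library are available. Lean on these libraries where they do the work, as an engineer would, in place of code of your own. Each camera call takes 0.05 s, during which the arm holds its last target. There are 200 camera calls.

TASK

The grey push-fit end stop on the outlet pipe of the stall's water filter has to be washed. Push the stop firmly home on its pipe, squeeze its white collet ring fully in against the body, gently (the plastic and the pipe are thin), keep it pressed while you draw the stop straight off the pipe, then set the stop down upright on its foot in the middle of the steel rinse pan, without dropping it, and let go. Leave the oil bottle, the sauce bottle and the mug alone and do not knock the filter.

Things in the scene. Friction and masses are not known exactly. Their poses are not given: they have to be found in the camera images.
- stop_grip (a point): Squeeze point of the grey push-fit end stop (loose, 0.1 kg, on the pipe): midway between its two outer end faces (collet at rest), 11 mm below its top, 14.5 mm above the pipe's top. x runs along the bore from the open mouth to the closed end, the way it comes off; z up. The end faces are 53 mm apart at rest, 48 mm with the collet in. Fingers close along x, their tips above the pipe.
- ring_face (a point): Outer face of the white collet ring at the stop's mouth, 11 mm below its top; the face looks to -x. The ring is a plate 6 mm thick, 34 mm wide, 56 mm tall, the pipe passing through it; behind it a 5 mm gap to the grey body. Only the 25 mm of it above the pipe can be pressed from above. Pressing moves it along +x.
- end_face (a point): Outer face of the closed end of the stop, 11 mm below its top, looking to +x: a grey plate 6 mm thick, 34 mm wide, 56 mm tall. Between it and the ring lies the grey body, 36 mm long, 34 mm wide, 36 mm tall. The thin shell stands a squeeze of at most 25 N from each finger.
- collet (a joint): How far the ring is pressed in, m: 0 at rest, 0.005 fully in, against the body. Its spring needs 7 N to start and 13 N fully in. Barbed steel teeth in the body hook under a lip of the pipe's groove and block the ring after 1 mm, until the stop is pushed firmly home on the pipe; held home, the ring goes fully in and parts the teeth. Pulling by the ring never frees them.
- stop_foot (a point): Centre of the flat foot of the stop, on which it stands upright (ring, body and end plate stand level); stop_grip is 45 mm above it. Axes as stop_grip. On the pipe the foot is 72 mm above the counter.
- stop: The whole stop; origin at its foot, 2 mm from stop_foot towards the closed end. A sprung seal pushes on the pipe's end (2.5 N) and keeps the teeth hooked. Pushed 3 to 4 mm towards the filter (4 N, up to 8 N with rubbing) it comes up firm: home. Play across 0.5 mm. The ring goes in 5 mm while the body, once home, stays: the hand must follow the ring, or the squeeze loads the pipe.
- pipe_tip (a point): End of the fixed level steel outlet pipe, inside the stop, on its axis; x points out along the pipe. Pipe 15 mm in diameter, 95 mm above the counter, 115.5 mm long. The stop's mouth sits 41 mm behind this tip, so the stop is clear once drawn 45 mm. The thin pipe bears a push or pull on the stop of about 12 N (30 N summed over their contacts).
- filter: The fixed water filter: origin on the counter under the pipe's root at the housing's front; x along the pipe, outwards. Housing from x = 0 back to -120 mm, 120 mm wide and high, on a base plate 150 mm square; a white can 76 mm in diameter on top, centred at x = -75 mm, up to 238 mm above the counter.
- pan_in (a point): Centre of the inner floor (4 mm above the counter) of the fixed open steel rinse pan: outside 190 mm (its x) by 210 mm (its y), walls 4 mm thick, rim 35 mm above the counter.
- oil: Loose green glass oil bottle, 60 mm in diameter, 200 mm tall, upright; origin under its centre. Leave alone.
- sauce: Loose red sauce bottle, 54 mm in diameter, 150 mm tall, upright; origin under its centre. Leave alone.
- mug: Loose white mug, 76 mm in diameter, 85 mm tall; origin under its centre. Leave alone.
Things that resemble listed ones, but are neither listed nor needed, are in the scene too. What is shaped like the stop but green or yellow is not meant.

How it is judged:
On the way, in this order (a step that is already met when the one before it is completed fails the run):
1. the stop, held in the fingers, is drawn clear of the pipe along its axis (x of stop_grip in the frame of pipe_tip above 0.03 m and contact force between the fingers and stop above 1 N), for 0.1 s.
2. the stop is lowered onto the floor of the rinse pan while still held (z of stop_foot in the frame of pan_in below 0.01 m and horizontal distance between stop_foot and pan_in below 0.08 m and contact force between the fingers and stop above 1 N), for 0.05 s.
At the end, for the whole second after the job is handed in: the stop stands upright (within 0.12 rad) on the floor of the rinse pan (foot within 5 mm of it), inside its walls, at rest and released (x of stop_foot in the frame of pan_in between -0.085 and 0.085 m and y of stop_foot in the frame of pan_in between -0.095 and 0.095 m and z of stop_foot in the frame of pan_in below 0.005 m and angle between stop_foot's own z axis and vertical below 0.12 rad and linear speed of stop below 0.02 m/s and contact force between the fingers and stop below 0.1 N); the robot touches nothing.
It fails at once if the stop is squeezed harder than 25 N from each finger (50 N over both) (contact force between the fingers and stop above 50 N).
It fails at once if the stop loads the pipe with more than 30 N, summed over their contacts (contact force between stop and filter above 30 N).
It fails at once if the robot knocks the filter or its pipe (over 15 N) (contact force between any of the fingers, the arm and filter above 15 N).
It fails at once if the oil bottle, sauce bottle or mug is moved by more than 20 mm (distance of any of oil, sauce, mug from where it was at the start of the episode above 0.02 m).
It also fails if it takes over 64 s, if anything falls off the work surface, if the arm or the gripper's body presses on something with over 40 N, if the wrist force passes 120 N, or if a joint passes its speed limit or range.

## Working session

There is one attempt and no reset: what is moved stays moved. The work goes in short steps, Python scripts to look and compute and a tool call to move; the robot and the scene stay as the last step left them, time stands still between calls to the robot, and variables do not carry over. Pictures are saved under pics/ and viewed, at most 10 in all, crops included, and the job is handed in when it is done.

Besides the shell and the picture viewer there is one more tool, called after "Request:" by a JSON object that holds its "api" and its "payload". step_arm: Moves the arm, as the interface text tells. Its arguments: {"type":"object","properties":{"commands":{"type":"array"}},"required":["commands"]}

```bash
mkdir -p pics; cat > h.py <<'E'
import numpy as np, cv2
from bench import robot, eyes, models
def ray(s,px):
    K=np.array(s["camera_matrix"]);p=np.linalg.inv(K)@[px[0],px[1],1.]
    d=np.array([p[0],-p[1],-p[2]])
    return np.array(s["eye"]),np.array(s["rotation"])@d
def at_z(s,px,z):
    e,d=ray(s,px);return e+d*(z-e[2])/d[2]
def tri(rs):
    A=np.zeros((3,3));b=np.zeros(3)
    for e,d in rs:
        d=d/np.linalg.norm(d);P=np.eye(3)-np.outer(d,d);A+=P;b+=P@e
    x=np.linalg.solve(A,b)
    return x,[round(float(np.linalg.norm(np.cross(x-e,d/np.linalg.norm(d)))),4) for e,d in rs]
def save(s,n,crop=None,f=1):
    im=s["color"][:,:,::-1]
    if crop: im=im[crop[1]:crop[3],crop[0]:crop[2]]
    cv2.imwrite("pics/"+n+".png",cv2.resize(im,None,fx=f,fy=f,interpolation=cv2.INTER_CUBIC))
E
python3 - <<'E'
from h import *
np.set_printoptions(precision=4,suppress=True)
sh={n:eyes.snapshot(n) for n in("scene","top")}
c=np.hstack([sh["scene"]["color"],sh["top"]["color"]])
for n,s in sh.items():
    save(s,n+"0"); print(n,s["eye"],{k:type(v).__name__ for k,v in s.items()})
    for q in("stop_grip","ring_face","end_face","stop_foot","pipe_tip","filter","pan_in","oil","sauce","mug"):
        print(q,[(np.round(r["xy"]).tolist(),round(r["confidence"],2)) for r in models.tip_of(s,q)[:4]])
print(robot.get_obs())
E
```

```text
scene [ 0.9478 -0.7226  0.6231] {'color': 'ndarray', 'camera_matrix': 'ndarray', 'eye': 'ndarray', 'rotation': 'ndarray', 'shot': 'int'}
stop_grip [([270.0, 242.0], 0.94), ([318.0, 203.0], 0.72), ([287.0, 214.0], 0.67)]
ring_face [([288.0, 221.0], 0.79), ([323.0, 196.0], 0.74), ([260.0, 248.0], 0.61)]
end_face [([276.0, 239.0], 0.91), ([284.0, 208.0], 0.81), ([316.0, 206.0], 0.8)]
stop_foot [([274.0, 261.0], 0.93), ([323.0, 218.0], 0.66), ([287.0, 230.0], 0.65)]
pipe_tip []
filter [([320.0, 212.0], 0.38)]
pan_in [([258.0, 325.0], 0.73)]
oil [([374.0, 329.0], 0.83), ([317.0, 206.0], 0.55)]
sauce [([341.0, 378.0], 0.75), ([337.0, 226.0], 0.74)]
mug [([414.0, 270.0], 0.98)]
top [ 0.3864 -0.0437  1.0575] {'color': 'ndarray', 'camera_matrix': 'ndarray', 'eye': 'ndarray', 'rotation': 'ndarray', 'shot': 'int'}
stop_grip [([242.0, 362.0], 0.94), ([319.0, 349.0], 0.89), ([247.0, 291.0], 0.79), ([253.0, 293.0], 0.42)]
ring_face [([252.0, 352.0], 0.69), ([233.0, 292.0], 0.54), ([335.0, 352.0], 0.42)]
end_face [([304.0, 345.0], 0.75), ([263.0, 291.0], 0.71), ([229.0, 372.0], 0.64)]
stop_foot [([244.0, 361.0], 0.92), ([317.0, 349.0], 0.62), ([254.0, 292.0], 0.59)]
pipe_tip []
filter [([201.0, 299.0], 0.94)]
pan_in [([434.0, 304.0], 0.79)]
oil [([388.0, 188.0], 0.82)]
sauce [([455.0, 200.0], 0.76)]
mug [([280.0, 182.0], 0.79), ([234.0, 292.0], 0.63)]
{'time': 1.1, 'joint_positions': array([ 1.0659,  0.0872,  1.3707,  0.    ,  1.6835, -0.1031]), 'qvel': array([-0.0009,  0.0006, -0.0003, -0.0008, -0.0009, -0.0029]), 'joint_torque': array([  0.    , -34.006 , -30.2597,   0.0718,   0.0239,  -0.    ]), 'tool_pos': array([0.2151, 0.5062, 0.4047]), 'ee_rot': array([3.1415, 0.    , 2.7398]), 'wrist_force': array([-0.1526, -0.0178, -0.8962]), 'wrist_torque': array([-0.0313,  0.0115,  0.0122]), 'finger_force': 0.0, 'width': 0.09424931647120886}
```

View pics/scene0.png

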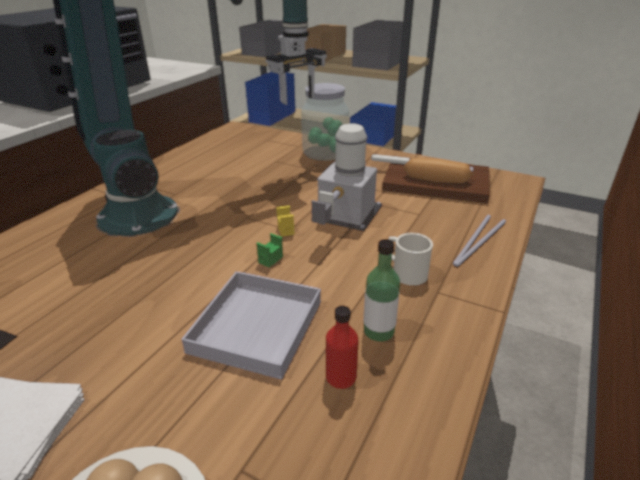

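View pics/top0.png

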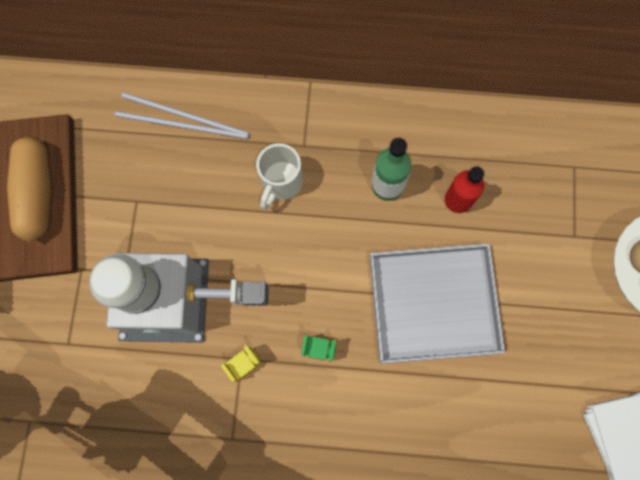

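The top view shows three stop-shaped things: the grey one on the filter pipe at (248,292), a green one at (319,349) and a yellow one at (240,364). The grey one with the white ring, on the pipe, is the stop meant. The pan is at (436,303). I'll measure now and confirm with one crop.

```bash
python3 - <<'E'
from h import *
np.set_printoptions(precision=4,suppress=True)
t=eyes.snapshot("top");s=eyes.snapshot("scene")
save(t,"crop_top",(180,250,300,340),6)
im=np.vstack([cv2.resize(x["color"][b:d,a:c,::-1],(720,300),interpolation=cv2.INTER_CUBIC) for x,a,b,c,d in((t,190,262,286,302+0),(s,270,170,390,220+0))])
for q,z in(("stop_grip",.117),("ring_face",.117),("end_face",.117)):
    r=[x["xy"] for x in models.tip_of(t,q) if abs(x["xy"][0]-248)<25 and abs(x["xy"][1]-292)<15]
    u=[x["xy"] for x in models.tip_of(s,q) if abs(x["xy"][0]-320)<15 and abs(x["xy"][1]-205)<14]
    if r: print(q,"top",r[0],at_z(t,r[0],z))
    if r and u: print("  tri",tri([ray(t,r[0]),ray(s,u[0])]))
for px in((197,294),(232,292.5)): print("pipe",at_z(t,px,.1025))
for q in("pan_in","filter","oil","sauce","mug"):
    r=models.tip_of(t,q); 
    if r: print(q,at_z(t,r[0]["xy"],.004 if q=="pan_in" else 0))
for px in((371,252),(489,245),(503,354),(381,361)): print("rim",at_z(t,px,.035))
E
```

```text
Traceback (most recent call last):
  File "h.py", line 8, in at_z
    e,d=ray(s,px);return e+d*(z-e[2])/d[2]
                                      ~^^^
IndexError: invalid index to scalar variable.
```

View pics/crop_top.png

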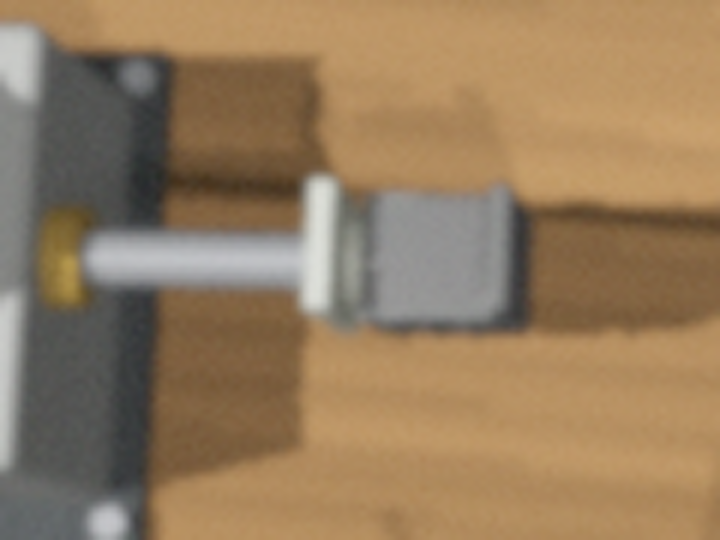

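The crop confirms it: a grey body with a white collet ring, on the steel pipe. The ring is at columns 230–236 and the end plate at about 263–265. Next I'll check the format of "rotation".

```bash
python3 - <<'E'
from h import *
t=eyes.snapshot("top");s=eyes.snapshot("scene");w=eyes.snapshot("wrist")
for x in(t,s): print(x["rotation"],x["camera_matrix"])
print({k:v for k,v in w.items() if k!="color"}, robot.get_obs()["time"])
E
```

```text
[ 2.16555710e-01  1.15955871e-03 -1.48705057e+00] [[595.78635523   0.         333.25284445]
 [  0.         595.78635523 247.70143458]
 [  0.           0.           1.        ]]
[0.9960293  0.01369147 0.49486279] [[460.95646157   0.         315.85326062]
 [  0.         460.95646157 238.35162072]
 [  0.           0.           1.        ]]
{'camera_matrix': array([[412.02806728,   0.        , 317.84462567],
       [  0.        , 412.02806728, 240.68116553],
       [  0.        ,   0.        ,   1.        ]]), 'tool_from_camera': array([[ 8.16479534e-06,  9.67392954e-01,  2.53280224e-01,
         7.16997394e-02],
       [ 9.99999998e-01, -2.45773562e-05,  6.16359447e-05,
         6.25485410e-04],
       [ 6.58511369e-05,  2.53280223e-01, -9.67392952e-01,
         2.00179078e-02],
       [ 0.00000000e+00,  0.00000000e+00,  0.00000000e+00,
         1.00000000e+00]]), 'shot': 7} 1.45
```

```bash
python3 - <<'E'
s=open("h.py").read()
s=s.replace("import numpy as np, cv2","import numpy as np, cv2\nfrom scipy.spatial.transform import Rotation as Ro\nRM=lambda r:Ro.from_euler('xyz',r).as_matrix()")
s=s.replace('''    return np.array(s["eye"]),np.array(s["rotation"])@d''','''    if "pose" in s:  # wrist: s["pose"]=(pos,rpy)
        R=RM(s["pose"][1]);T=s["tool_from_camera"]
        return s["pose"][0]+R@T[:3,3],R@T[:3,:3]@d
    return np.array(s["eye"]),RM(s["rotation"])@d''')
open("h.py","w").write(s)
E
python3 - <<'E'
from h import *
np.set_printoptions(precision=4,suppress=True)
t=eyes.snapshot("top");s=eyes.snapshot("scene")
for q,z in(("stop_grip",.117),("ring_face",.117),("end_face",.117),("stop_foot",.072)):
    r=[x["xy"] for x in models.tip_of(t,q) if abs(x["xy"][0]-248)<25 and abs(x["xy"][1]-292)<15]
    u=[x["xy"] for x in models.tip_of(s,q) if abs(x["xy"][0]-320)<15 and abs(x["xy"][1]-205)<14]
    if r: print(q,"top",r[0],at_z(t,r[0],z))
    if r and u: print("  tri",u[0],tri([ray(t,r[0]),ray(s,u[0])]))
o=lambda c,r:(180+c/6,250+r/6)
for n,px,z in(("pipe root",o(95,258),.1025),("pipe end",o(300,260),.1025),("ringTL",o(303,173),.128),("ringBL",o(303,315),.128),("endTR",o(510,187),.128),("endBR",o(508,320),.128)): print(n,at_z(t,px,z))
for q in("pan_in","filter","oil","sauce","mug"):
    r=models.tip_of(t,q)
    if r: print(q,at_z(t,r[0]["xy"],.004 if q=="pan_in" else 0))
for px in((371,252),(489,245),(503,354),(381,361)): print("rim",at_z(t,px,.035))
E
```

```text
stop_grip top [246.6, 288.2] [0.5151 0.1067 0.117 ]
  tri [322.3, 204.8] (array([0.5133, 0.1058, 0.1102]), [0.0033, 0.0033])
ring_face top [232.8, 291.6] [0.5079 0.1279 0.117 ]
  tri [326.0, 198.1] (array([0.508 , 0.1282, 0.115 ]), [0.0002, 0.0002])
end_face top [264.7, 295.6] [0.5057 0.0766 0.117 ]
  tri [314.9, 203.1] (array([0.5054, 0.0761, 0.126 ]), [0.001, 0.001])
stop_foot top [252.3, 290.4] [0.5184 0.104  0.072 ]
pipe root [0.5025 0.1898 0.1025]
pipe end [0.5066 0.1347 0.1025]
ringTL [0.5263 0.132  0.128 ]
ringBL [0.4891 0.1274 0.128 ]
endTR [0.5272 0.0773 0.128 ]
endBR [0.4922 0.074  0.128 ]
pan_in [ 0.5262 -0.2088  0.004 ]
filter [0.5033 0.2035 0.    ]
oil [ 0.746  -0.1173  0.    ]
sauce [ 0.7301 -0.244   0.    ]
mug [0.7331 0.0773 0.    ]
rim [ 0.6082 -0.0904  0.035 ]
rim [ 0.6381 -0.2962  0.035 ]
rim [ 0.451 -0.325  0.035]
rim [ 0.4222 -0.1203  0.035 ]
```

Request:
{"api": "step_arm", "payload": {"commands": [[[0, 0, -16, 0, 0, -0.166, 94], [0, 0, -16, 0, 0, -0.166, 94], [0, 0, -16, 0, 0, -0.165, 94], [0, 0, -16, 0, 0, 0, 94], [-21, -35.8, 0, 0, 0, 0, 94], [-21, -35.8, 0, 0, 0, 0, 94], [-21, -35.8, 0, 0, 0, 0, 94], [-21, -35.8, 0, 0, 0, 0, 94], [-21, -35.8, 0, 0, 0, 0, 94], [-21, -35.8, 0, 0, 0, 0, 94], [-21, -35.8, 0, 0, 0, 0, 94], [-21, -35.8, 0, 0, 0, 0, 94], [-21, -35.8, 0, 0, 0, 0, 94], [-21, -35.8, 0, 0, 0, 0, 94], [-21, -35.8, 0, 0, 0, 0, 94], [-21, -35.8, 0, 0, 0, 0, 94], [0, 0, 20, 0, 0, 0, 94], [0, 0, 20, 0, 0, 0, 94], [0, 0, 20, 0, 0, 0, 94], [0, 0, 0, 0, 0, 0, 94]]]}}

```text
time: 4.7
tool_pos: [0.5066, 0.1024, 0.407]
ee_rot: [3.141, -0.004, -3.049]
wrist_force: [-0.1, -0.0, 0.6]
width: 0.0938
finger_force: 0.0
```

```bash
cat >> h.py <<'E'
def wrist():
    o=robot.get_obs();s=eyes.snapshot("wrist");s["pose"]=(np.array(o["tool_pos"]),np.array(o["ee_rot"]));return s
E
python3 - <<'E'
from h import *
np.set_printoptions(precision=4,suppress=True)
w=wrist();save(w,"w1");print(w["pose"])
for q,z in(("stop_grip",.117),("ring_face",.117),("end_face",.117)):
    for r in models.tip_of(w,q)[:3]: print(q,r["xy"],round(r["confidence"],2),at_z(w,r["xy"],z))
E
```

```text
(array([0.5066, 0.1024, 0.407 ]), array([ 3.1415, -0.0039, -3.0487]))
stop_grip [186.2, 122.4] 0.87 [0.4355 0.0121 0.117 ]
stop_grip [347.0, 89.9] 0.58 [0.4069 0.111  0.117 ]
stop_grip [319.2, 254.1] 0.57 [0.5139 0.1038 0.117 ]
ring_face [151.9, 117.7] 0.96 [ 0.4347 -0.0094  0.117 ]
ring_face [321.6, 112.1] 0.79 [0.4214 0.0966 0.117 ]
ring_face [360.6, 254.8] 0.61 [0.5118 0.132  0.117 ]
end_face [280.7, 249.4] 0.79 [0.513  0.0774 0.117 ]
end_face [219.4, 131.5] 0.77 [0.4391 0.0332 0.117 ]
end_face [376.0, 70.2] 0.57 [0.3939 0.1274 0.117 ]
```

View pics/w1.png

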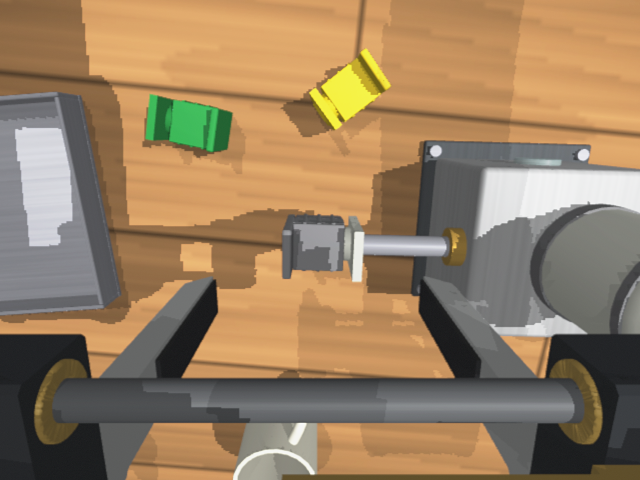

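The wrist view shows the stop at (320,247), with the grey end plate on the left at column 287, the white ring at 356, and the pipe running right to (455,246). The fingers straddle it. I'll measure the pipe and plate edges with subpixel accuracy.

```bash
python3 - <<'E'
from h import *
np.set_printoptions(precision=4,suppress=True)
w=wrist();save(w,"w1c",(270,200,470,290),4)
hsv=cv2.cvtColor(w["color"],cv2.COLOR_RGB2HSV);S=hsv[:,:,1].astype(float)
pts=[]
for c in range(372,438,6):
    col=S[222:270,c];lo=np.where(col<70)[0]+222
    pts.append((c,lo.min()-.5,lo.max()+.5) if len(lo) else None)
print(pts)
E
```

```text
[(372, np.float64(230.5), np.float64(251.5)), (378, np.float64(230.5), np.float64(251.5)), (384, np.float64(230.5), np.float64(251.5)), (390, np.float64(230.5), np.float64(251.5)), (396, np.float64(230.5), np.float64(251.5)), (402, np.float64(230.5), np.float64(251.5)), (408, np.float64(231.5), np.float64(252.5)), (414, np.float64(231.5), np.float64(269.5)), (420, np.float64(221.5), np.float64(269.5)), (426, np.float64(221.5), np.float64(269.5)), (432, np.float64(221.5), np.float64(269.5))]
```

View pics/w1c.png

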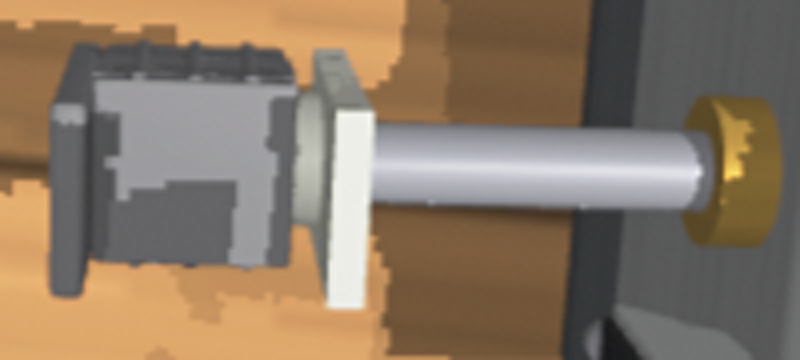

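```bash
python3 - <<'E'
from h import *
np.set_printoptions(precision=4,suppress=True)
w=wrist()
o=lambda c,r:(270+c/4,200+r/4)
P={n:at_z(w,o(*px),z) for n,px,z in(("pe",(375,162.5),.0965),("pr",(690,170),.0965),("r1",(374,110),.128),("r2",(364,307),.128),("e1",(54,105),.128),("e2",(50,293),.128))}
for k,v in P.items(): print(k,v)
ax=P["pe"]-P["pr"];print("pipe ang",np.arctan2(ax[0],-ax[1]),np.linalg.norm(ax))
for a,b in(("r1","r2"),("e1","e2")):
    d=P[b]-P[a];print(a,"ang",np.arctan2(d[1],d[0]),"width",np.linalg.norm(d),"mid",(P[a]+P[b])/2)
m=(P["r1"]+P["r2"]+P["e1"]+P["e2"])/4;print("mid",m)
E
```

```text
pe [0.5097 0.1365 0.0965]
pr [0.5056 0.1945 0.0965]
r1 [0.493  0.1309 0.128 ]
r2 [0.5269 0.1334 0.128 ]
e1 [0.4971 0.0789 0.128 ]
e2 [0.5294 0.0806 0.128 ]
pipe ang 0.07025864046558593 0.05811669309557754
r1 ang 0.07355877471811877 width 0.03400266367571883 mid [0.5099 0.1322 0.128 ]
e1 ang 0.05271214929777122 width 0.032373544745372046 mid [0.5132 0.0798 0.128 ]
mid [0.5116 0.106  0.128 ]
```

Request:
{"api": "step_arm", "payload": {"commands": [[[-5.3, 3.6, 10, 0, 0, 0.023, 94], [0, 0, 20, 0, 0, 0, 94], [0, 0, 20, 0, 0, 0, 94], [0, 0, 20, 0, 0, 0, 94], [0, 0, 15, 0, 0, 0, 94], [0, 0, 10, 0, 0, 0, 94], [0, 0, 0, 0, 0, 0, 80], [0, 0, 0, 0, 0, 0, 70]]]}}

```text
time: 6.0
tool_pos: [0.512, 0.1066, 0.3145]
ee_rot: [3.141, 0.002, -3.069]
wrist_force: [1.3, -0.7, 0.2]
width: 0.0774
finger_force: 0.0
```

```bash
python3 - <<'E'
from h import *
w=wrist();save(w,"w2",(120,140,520,440),2);print(w["pose"],robot.get_obs()["width"])
E
```

```text
(array([0.51199015, 0.10662162, 0.31449684]), array([ 3.14148121e+00,  1.54125804e-03, -3.06948725e+00])) 0.07309281295009094
```

View pics/w2.png

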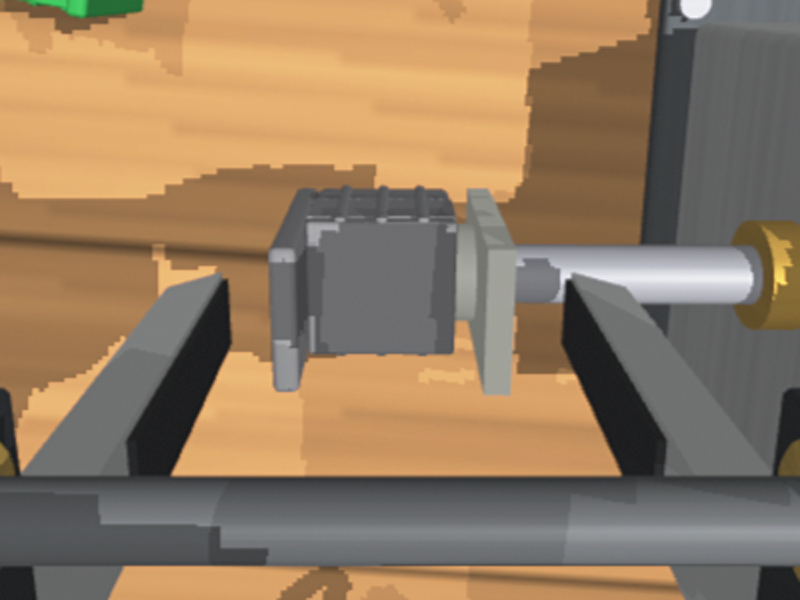

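The fingers straddle the plates at crop (230,310) and (565,310), with the stop centred between them at rows 250–390. I'll lower 8 mm and narrow the opening to 58 mm.

Request:
{"api": "step_arm", "payload": {"commands": [[[0, 0, 7.5, 0, 0, 0, 64], [0, 0, 0, 0, 0, 0, 60], [0, 0, 0, 0, 0, 0, 58], [0, 0, 0, 0, 0, 0, 58], [0, 0, 0, 0, 0, 0, 58]]]}}

```text
time: 6.68
tool_pos: [0.5118, 0.1066, 0.3063]
ee_rot: [3.142, 0.0, -3.069]
wrist_force: [0.3, -1.0, 0.5]
width: 0.058
finger_force: 0.0
```

Request:
{"api": "step_arm", "payload": {"commands": [[[0, 0.5, 0, 0, 0, 0, 58], [0, 0.5, 0, 0, 0, 0, 58], [0, 0.5, 0, 0, 0, 0, 58], [0, 0, 0, 0, 0, 0, 58]]]}}

```text
time: 7.18
tool_pos: [0.5116, 0.108, 0.3062]
ee_rot: [-3.141, 0.0, -3.069]
wrist_force: [-0.4, -0.5, -0.6]
width: 0.0582
finger_force: 0.3
```

Request:
{"api": "step_arm", "payload": {"commands": [[[0, 0.5, 0, 0, 0, 0, 58], [0, 0.5, 0, 0, 0, 0, 58], [0, 0, 0, 0, 0, 0, 58]]]}}

```text
time: 7.55
tool_pos: [0.5116, 0.1086, 0.3062]
ee_rot: [-3.14, 0.0, -3.07]
wrist_force: [0.4, -3.9, 0.5]
width: 0.058
finger_force: 1.8
```

Request:
{"api": "step_arm", "payload": {"commands": [[[0, 0.5, 0, 0, 0, 0, 58], [0, 0.5, 0, 0, 0, 0, 58], [0, 0, 0, 0, 0, 0, 58]]]}}

```text
time: 7.92
tool_pos: [0.5115, 0.11, 0.3062]
ee_rot: [-3.141, 0.0, -3.069]
wrist_force: [-0.7, -4.7, 1.1]
width: 0.0581
finger_force: 2.2
```

Request:
{"api": "step_arm", "payload": {"commands": [[[0, 0.5, 0, 0, 0, 0, 58], [0, 0.5, 0, 0, 0, 0, 58], [0, 0, 0, 0, 0, 0, 58]]]}}

```text
time: 8.3
tool_pos: [0.5114, 0.111, 0.3062]
ee_rot: [-3.141, 0.0, -3.069]
wrist_force: [0.2, -4.7, -0.2]
width: 0.0579
finger_force: 2.3
```

Request:
{"api": "step_arm", "payload": {"commands": [[[0, 0.5, 0, 0, 0, 0, 58], [0, 0, 0, 0, 0, 0, 58]]]}}

```text
time: 8.55
tool_pos: [0.5114, 0.1116, 0.3062]
ee_rot: [-3.142, 0.0, -3.069]
wrist_force: [0.6, -4.6, 1.4]
width: 0.0577
finger_force: 2.4
```

Request:
{"api": "step_arm", "payload": {"commands": [[[0, 0.4, 0, 0, 0, 0, 58], [0, 0, 0, 0, 0, 0, 58]]]}}

```text
time: 8.8
tool_pos: [0.5114, 0.112, 0.3062]
ee_rot: [-3.142, 0.0, -3.069]
wrist_force: [0.3, -5.4, 0.0]
width: 0.0578
finger_force: 2.5
```

Request:
{"api": "step_arm", "payload": {"commands": [[[0, 0.3, 0, 0, 0, 0, 58], [0, 0, 0, 0, 0, 0, 58]]]}}

```text
time: 9.05
tool_pos: [0.5113, 0.1122, 0.3062]
ee_rot: [-3.142, 0.0, -3.069]
wrist_force: [0.5, -4.8, 1.9]
width: 0.058
finger_force: 2.5
```

Request:
{"api": "step_arm", "payload": {"commands": [[[0, 0.3, 0, 0, 0, 0, 58], [0, 0, 0, 0, 0, 0, 58]]]}}

```text
time: 9.3
tool_pos: [0.5113, 0.1124, 0.3062]
ee_rot: [-3.141, 0.0, -3.07]
wrist_force: [0.5, -5.8, 1.0]
width: 0.058
finger_force: 2.8
```

Request:
{"api": "step_arm", "payload": {"commands": [[[0, 0.3, 0, 0, 0, 0, 58], [0, 0, 0, 0, 0, 0, 58]]]}}

```text
time: 9.55
tool_pos: [0.5113, 0.1125, 0.3062]
ee_rot: [-3.14, 0.0, -3.07]
wrist_force: [0.7, -6.0, 1.0]
width: 0.0575
finger_force: 3.1
```

Request:
{"api": "step_arm", "payload": {"commands": [[[0, 0.3, 0, 0, 0, 0, 58], [0, 0, 0, 0, 0, 0, 58]]]}}

```text
time: 9.8
tool_pos: [0.5113, 0.1127, 0.3062]
ee_rot: [-3.14, 0.0, -3.07]
wrist_force: [1.3, -6.4, 0.0]
width: 0.0579
finger_force: 3.4
```

Request:
{"api": "step_arm", "payload": {"commands": [[[0, 0.3, 0, 0, 0, 0, 58], [0, 0, 0, 0, 0, 0, 58]]]}}

```text
time: 10.05
tool_pos: [0.5113, 0.1128, 0.3062]
ee_rot: [-3.139, 0.0, -3.07]
wrist_force: [0.5, -7.0, 0.5]
width: 0.058
finger_force: 3.7
```

Request:
{"api": "step_arm", "payload": {"commands": [[[0, -0.5, 0, 0, 0, 0, 57], [0, -0.5, 0, 0, 0, 0, 56], [0, -0.5, 0, 0, 0, 0, 55], [0, -0.5, 0, 0, 0, 0, 54], [0, 0, 0, 0, 0, 0, 54]]]}}

```text
time: 10.68
tool_pos: [0.5115, 0.1108, 0.3062]
ee_rot: [-3.14, 0.0, -3.07]
wrist_force: [2.3, -7.2, 0.5]
width: 0.054
finger_force: 3.6
```

Request:
{"api": "step_arm", "payload": {"commands": [[[0, -0.25, 0, 0, 0, 0, 53.5], [0, -0.25, 0, 0, 0, 0, 53], [0, 0, 0, 0, 0, 0, 53]]]}}

```text
time: 11.05
tool_pos: [0.5115, 0.1103, 0.3062]
ee_rot: [-3.14, 0.0, -3.07]
wrist_force: [0.8, -6.9, 0.4]
width: 0.0532
finger_force: 3.6
```

Request:
{"api": "step_arm", "payload": {"commands": [[[0, -0.25, 0, 0, 0, 0, 52.5], [0, -0.25, 0, 0, 0, 0, 52], [0, 0, 0, 0, 0, 0, 52]]]}}

```text
time: 11.42
tool_pos: [0.5115, 0.1099, 0.3063]
ee_rot: [-3.14, 0.0, -3.07]
wrist_force: [0.4, -6.3, 1.8]
width: 0.0522
finger_force: 11.0
```

Request:
{"api": "step_arm", "payload": {"commands": [[[0, -0.25, 0, 0, 0, 0, 51.5], [0, 0, 0, 0, 0, 0, 51.5]]]}}

```text
time: 11.68
tool_pos: [0.5115, 0.1097, 0.3063]
ee_rot: [-3.14, 0.0, -3.07]
wrist_force: [0.4, -6.2, 1.5]
width: 0.0517
finger_force: 11.5
```

Request:
{"api": "step_arm", "payload": {"commands": [[[0, -0.2, 0, 0, 0, 0, 51], [0, -0.2, 0, 0, 0, 0, 50.5], [0, 0, 0, 0, 0, 0, 50.5]]]}}

```text
time: 12.05
tool_pos: [0.5116, 0.1092, 0.3063]
ee_rot: [-3.14, 0.0, -3.07]
wrist_force: [0.7, -7.0, 1.0]
width: 0.0508
finger_force: 12.7
```

Request:
{"api": "step_arm", "payload": {"commands": [[[0, -0.2, 0, 0, 0, 0, 50], [0, -0.2, 0, 0, 0, 0, 49.5], [0, 0, 0, 0, 0, 0, 49.5]]]}}

```text
time: 12.42
tool_pos: [0.5116, 0.1088, 0.3064]
ee_rot: [-3.14, 0.0, -3.07]
wrist_force: [0.7, -7.0, 1.4]
width: 0.0498
finger_force: 13.9
```

Request:
{"api": "step_arm", "payload": {"commands": [[[0, -0.25, 0, 0, 0, 0, 49], [0, -0.25, 0, 0, 0, 0, 48.5], [0, 0, 0, 0, 0, 0, 48.5]]]}}

```text
time: 12.8
tool_pos: [0.5116, 0.1083, 0.3064]
ee_rot: [-3.14, 0.0, -3.07]
wrist_force: [0.4, -7.2, 0.4]
width: 0.0489
finger_force: 15.0
```

Request:
{"api": "step_arm", "payload": {"commands": [[[0, -0.25, 0, 0, 0, 0, 48], [0, 0, 0, 0, 0, 0, 48]]]}}

```text
time: 13.05
tool_pos: [0.5117, 0.1081, 0.3064]
ee_rot: [-3.14, 0.0, -3.07]
wrist_force: [0.7, -6.2, 1.3]
width: 0.0482
finger_force: 15.5
```

Request:
{"api": "step_arm", "payload": {"commands": [[[0, -0.2, 0, 0, 0, 0, 47.6], [0, 0, 0, 0, 0, 0, 47.6]]]}}

```text
time: 13.3
tool_pos: [0.5117, 0.1079, 0.3064]
ee_rot: [-3.14, 0.0, -3.07]
wrist_force: [0.7, -7.4, 1.3]
width: 0.0481
finger_force: 16.0
```

Request:
{"api": "step_arm", "payload": {"commands": [[[0, -0.1, 0, 0, 0, 0, 47.4], [0, 0, 0, 0, 0, 0, 47.4]]]}}

```text
time: 13.55
tool_pos: [0.5117, 0.1078, 0.3064]
ee_rot: [-3.14, 0.0, -3.07]
wrist_force: [-0.1, -6.3, 2.1]
width: 0.048
finger_force: 16.2
```

Request:
{"api": "step_arm", "payload": {"commands": [[[0, -0.1, 0, 0, 0, 0, 47.1], [0, 0, 0, 0, 0, 0, 47.1]]]}}

```text
time: 13.8
tool_pos: [0.5117, 0.1077, 0.3064]
ee_rot: [-3.14, 0.0, -3.07]
wrist_force: [0.4, -6.8, 1.4]
width: 0.0471
finger_force: 16.5
```

Request:
{"api": "step_arm", "payload": {"commands": [[[0, 0, 0, 0, 0, 0, 46.9], [0, 0, 0, 0, 0, 0, 46.9]]]}}

```text
time: 14.05
tool_pos: [0.5117, 0.1076, 0.3065]
ee_rot: [-3.14, 0.0, -3.07]
wrist_force: [0.5, -6.7, 1.5]
width: 0.0471
finger_force: 18.8
```

Request:
{"api": "step_arm", "payload": {"commands": [[[0, -0.7, 0, 0, 0, 0, 46.9], [0, -0.7, 0, 0, 0, 0, 46.9], [0, -0.7, 0, 0, 0, 0, 46.9], [0, 0, 0, 0, 0, 0, 46.9]]]}}

```text
time: 14.55
tool_pos: [0.5117, 0.1066, 0.3065]
ee_rot: [3.14, 0.001, -3.069]
wrist_force: [-0.5, -2.7, 2.7]
width: 0.0469
finger_force: 17.7
```

Request:
{"api": "step_arm", "payload": {"commands": [[[0, -0.7, 0, 0, 0, 0, 46.9], [0, -0.7, 0, 0, 0, 0, 46.9], [0, 0, 0, 0, 0, 0, 46.9]]]}}

```text
time: 14.92
tool_pos: [0.5119, 0.105, 0.3065]
ee_rot: [3.141, 0.0, -3.069]
wrist_force: [-0.3, -0.9, 5.1]
width: 0.0472
finger_force: 17.8
```

Request:
{"api": "step_arm", "payload": {"commands": [[[0, -1, 0, 0, 0, 0, 46.9], [0, -1, 0, 0, 0, 0, 46.9], [0, 0, 0, 0, 0, 0, 46.9]]]}}

```text
time: 15.3
tool_pos: [0.5121, 0.1029, 0.3064]
ee_rot: [3.141, 0.001, -3.069]
wrist_force: [-0.9, -0.4, 4.7]
width: 0.0474
finger_force: 18.0
```

Request:
{"api": "step_arm", "payload": {"commands": [[[0, -1, 0, 0, 0, 0, 46.9], [0, -1, 0, 0, 0, 0, 46.9], [0, 0, 0, 0, 0, 0, 46.9]]]}}

```text
time: 15.68
tool_pos: [0.5122, 0.101, 0.3064]
ee_rot: [3.141, 0.001, -3.069]
wrist_force: [-0.2, 0.6, 5.0]
width: 0.047
finger_force: 18.0
```

Request:
{"api": "step_arm", "payload": {"commands": [[[0, -1.5, -0.2, 0, 0, 0, 46.9], [0, -1.5, -0.2, 0, 0, 0, 46.9], [0, -1.5, 0, 0, 0, 0, 46.9], [0, -1.5, 0, 0, 0, 0, 46.9], [0, -1.5, 0, 0, 0, 0, 46.9], [0, -1.5, 0, 0, 0, 0, 46.9], [0, 0, 0, 0, 0, 0, 46.9]]]}}

```text
time: 16.55
tool_pos: [0.5128, 0.0915, 0.3064]
ee_rot: [-3.141, -0.0, -3.07]
wrist_force: [-0.4, 0.6, 2.9]
width: 0.047
finger_force: 17.3
```

Request:
{"api": "step_arm", "payload": {"commands": [[[0, -1.5, 0, 0, 0, 0, 46.9], [0, -1.5, 0, 0, 0, 0, 46.9], [0, -1.5, 0, 0, 0, 0, 46.9], [0, -1.5, 0, 0, 0, 0, 46.9], [0, -1.5, 0, 0, 0, 0, 46.9], [0, -1.5, 0, 0, 0, 0, 46.9], [0, 0, 0, 0, 0, 0, 46.9]]]}}

```text
time: 17.42
tool_pos: [0.5134, 0.0826, 0.3065]
ee_rot: [-3.141, -0.0, -3.07]
wrist_force: [-0.5, -0.1, 2.2]
width: 0.0473
finger_force: 17.0
```

Request:
{"api": "step_arm", "payload": {"commands": [[[0, -2, 0, 0, 0, 0, 46.9], [0, -2, 0, 0, 0, 0, 46.9], [0, -2, 0, 0, 0, 0, 46.9], [0, -2, 0, 0, 0, 0, 46.9], [0, -2, 0, 0, 0, 0, 46.9], [0, -2, 0, 0, 0, 0, 46.9], [0, -2, 0, 0, 0, 0, 46.9], [0, -2, 0, 0, 0, 0, 46.9], [0, -2, 0, 0, 0, 0, 46.9], [0, -2, 0, 0, 0, 0, 46.9], [0, -2.5, 0, 0, 0, 0, 46.9], [0, -2.5, 0, 0, 0, 0, 46.9], [0, -2.5, 0, 0, 0, 0, 46.9], [0, -2.5, 0, 0, 0, 0, 46.9], [0, -2.5, 0, 0, 0, 0, 46.9], [0, -2.5, 0, 0, 0, 0, 46.9], [0, -2.5, 0, 0, 0, 0, 46.9], [0, -2.5, 0, 0, 0, 0, 46.9], [0, 0, 0, 0, 0, 0, 46.9]]]}}

```text
time: 19.8
tool_pos: [0.5164, 0.0428, 0.3066]
ee_rot: [3.142, 0.0, -3.07]
wrist_force: [-0.3, -0.1, -0.5]
width: 0.0471
finger_force: 16.5
```

```bash
python3 - <<'E'
from h import *
w=wrist();save(w,"w3",(120,140,520,440),2);print(w["pose"],robot.get_obs()["width"],robot.get_obs()["finger_force"])
E
```

```text
(array([0.51635282, 0.04277717, 0.30660316]), array([ 3.14151915e+00,  8.26603689e-05, -3.06966659e+00])) 0.04736007266453258 16.49992346763611
```

View pics/w3.png

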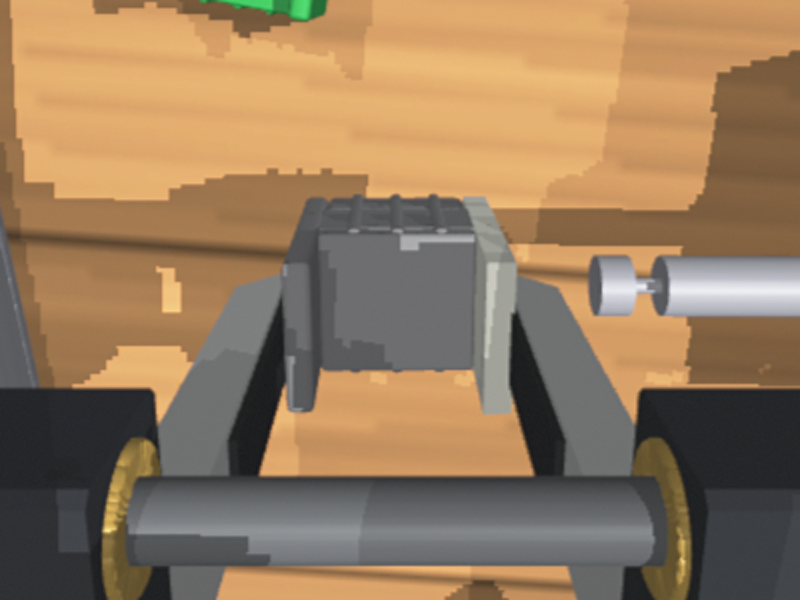

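The stop is off and still gripped between the pads at crop (400,300). The bare pipe tip shows at (600,285). Next I'll carry it over the pan.

Request:
{"api": "step_arm", "payload": {"commands": [[[0, 0, -5, 0, 0, 0, 46.9], [0, 0, -5, 0, 0, 0, 46.9], [0, -5, -5, 0, 0, 0, 46.9], [0, -10, -5, 0, 0, 0, 46.9], [0, -17, 0, 0, 0, 0, 46.9], [0, -17, 0, 0, 0, 0, 46.9], [0, -17, 0, 0, 0, 0, 46.9], [0, -17, 0, 0, 0, 0, 46.9], [0, -17, 0, 0, 0, 0, 46.9], [0, -17, 0, 0, 0, 0, 46.9], [1, -17, 0, 0, 0, 0, 46.9], [1, -17, 0, 0, 0, 0, 46.9], [1, -17, 0, 0, 0, 0, 46.9], [1, -17, 0, 0, 0, 0, 46.9], [0, -17, 0, 0, 0, 0, 46.9], [0, -17, 0, 0, 0, 0, 46.9], [0, -17, 0, 0, 0, 0, 46.9], [0, -10, 0, 0, 0, 0, 46.9], [0, -5, 0, 0, 0, 0, 46.9], [0, 0, 0, 0, 0, 0, 46.9]]]}}

```text
time: 22.35
tool_pos: [0.5305, -0.2078, 0.3265]
ee_rot: [3.141, -0.0, -3.07]
wrist_force: [-0.0, 0.9, -0.4]
width: 0.0476
finger_force: 16.5
```

```bash
python3 - <<'E'
from h import *
np.set_printoptions(precision=4,suppress=True)
w=wrist();save(w,"w4");print(w["pose"],robot.get_obs()["width"],robot.get_obs()["finger_force"])
for r in models.tip_of(w,"pan_in")[:2]: print(r,at_z(w,r["xy"],.004))
E
```

```text
(array([ 0.5305, -0.2078,  0.3265]), array([ 3.1412, -0.    , -3.0696])) 0.04711039617202421 16.499482691287994
{'xy': [322.6, 238.1], 'confidence': 0.94} [ 0.5358 -0.2039  0.004 ]
```

View pics/w4.png

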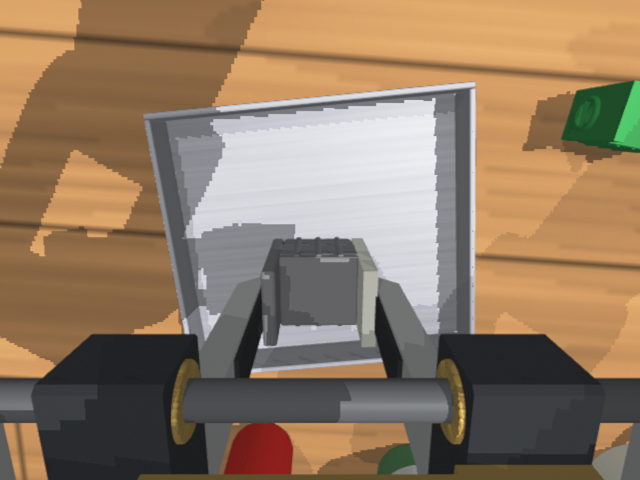

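The pan is centred under the held stop, with its middle near (322,238). I'll lower it.

Request:
{"api": "step_arm", "payload": {"commands": [[[0, 0, 5, 0, 0, 0, 46.9], [0, 0, 10, 0, 0, 0, 46.9], [0, 0, 12, 0, 0, 0, 46.9], [0, 0, 12, 0, 0, 0, 46.9], [0, 0, 12, 0, 0, 0, 46.9], [0, 0, 12, 0, 0, 0, 46.9], [0, 0, 10, 0, 0, 0, 46.9], [0, 0, 5, 0, 0, 0, 46.9], [0, 0, 3, 0, 0, 0, 46.9], [0, 0, 2, 0, 0, 0, 46.9], [0, 0, 1, 0, 0, 0, 46.9], [0, 0, 0, 0, 0, 0, 46.9], [0, 0, 0, 0, 0, 0, 46.9]]]}}

```text
time: 24.08
tool_pos: [0.5305, -0.2077, 0.2428]
ee_rot: [-3.141, 0.0, -3.069]
wrist_force: [0.2, 0.5, -0.8]
width: 0.0474
finger_force: 16.5
```

Request:
{"api": "step_arm", "payload": {"commands": [[[0, 0, 1, 0, 0, 0, 46.9], [0, 0, 1, 0, 0, 0, 46.9], [0, 0, 0, 0, 0, 0, 46.9], [0, 0, 0, 0, 0, 0, 46.9]]]}}

```text
time: 24.58
tool_pos: [0.5304, -0.2077, 0.2405]
ee_rot: [3.141, -0.0, -3.069]
wrist_force: [-0.4, 0.4, -1.2]
width: 0.0471
finger_force: 16.5
```

Request:
{"api": "step_arm", "payload": {"commands": [[[0, 0, 0.7, 0, 0, 0, 46.9], [0, 0, 0.7, 0, 0, 0, 46.9], [0, 0, 0, 0, 0, 0, 46.9], [0, 0, 0, 0, 0, 0, 46.9]]]}}

```text
time: 25.08
tool_pos: [0.5305, -0.2077, 0.2392]
ee_rot: [3.141, 0.0, -3.069]
wrist_force: [-0.4, -0.7, -0.7]
width: 0.0476
finger_force: 16.5
```

Request:
{"api": "step_arm", "payload": {"commands": [[[0, 0, 0.5, 0, 0, 0, 46.9], [0, 0, 0.5, 0, 0, 0, 46.9], [0, 0, 0, 0, 0, 0, 46.9], [0, 0, 0, 0, 0, 0, 46.9]]]}}

```text
time: 25.58
tool_pos: [0.5305, -0.2077, 0.2387]
ee_rot: [-3.141, 0.0, -3.069]
wrist_force: [-0.9, 1.5, 2.9]
width: 0.0477
finger_force: 17.7
```

Request:
{"api": "step_arm", "payload": {"commands": [[[0, 0, 0, 0, 0, 0, 47.5], [0, 0, 0, 0, 0, 0, 48], [0, 0, 0, 0, 0, 0, 48.5], [0, 0, 0, 0, 0, 0, 49], [0, 0, 0, 0, 0, 0, 49.5], [0, 0, 0, 0, 0, 0, 50], [0, 0, 0, 0, 0, 0, 50.5], [0, 0, 0, 0, 0, 0, 51], [0, 0, 0, 0, 0, 0, 51.5], [0, 0, 0, 0, 0, 0, 52], [0, 0, 0, 0, 0, 0, 52.5], [0, 0, 0, 0, 0, 0, 53], [0, 0, 0, 0, 0, 0, 53.5], [0, 0, 0, 0, 0, 0, 54], [0, 0, 0, 0, 0, 0, 55], [0, 0, 0, 0, 0, 0, 57], [0, 0, 0, 0, 0, 0, 60], [0, 0, 0, 0, 0, 0, 65], [0, 0, 0, 0, 0, 0, 70], [0, 0, 0, 0, 0, 0, 70]]]}}

```text
time: 28.08
tool_pos: [0.5304, -0.2077, 0.2382]
ee_rot: [-3.142, 0.0, -3.069]
wrist_force: [0.1, -0.8, 0.0]
width: 0.0696
finger_force: 0.0
```

Request:
{"api": "step_arm", "payload": {"commands": [[[0, 0, -5, 0, 0, 0, 75], [0, 0, -10, 0, 0, 0, 80], [0, 0, -15, 0, 0, 0, 80], [0, 0, -20, 0, 0, 0, 80], [0, 0, -20, 0, 0, 0, 80], [0, 0, -20, 0, 0, 0, 80], [0, 0, -10, 0, 0, 0, 80], [0, 0, 0, 0, 0, 0, 80], [0, 0, 0, 0, 0, 0, 80]]]}}

```text
time: 29.2
tool_pos: [0.5303, -0.2076, 0.3374]
ee_rot: [3.141, -0.001, -3.069]
wrist_force: [-0.4, 0.3, -0.7]
width: 0.08
finger_force: 0.0
```

```bash
python3 - <<'E'
from h import *
w=wrist();save(w,"w5",(120,60,520,360),2);print(robot.get_obs()["width"],robot.get_obs()["finger_force"])
E
```

```text
0.07995864274600255 0.0
```

View pics/w5.png

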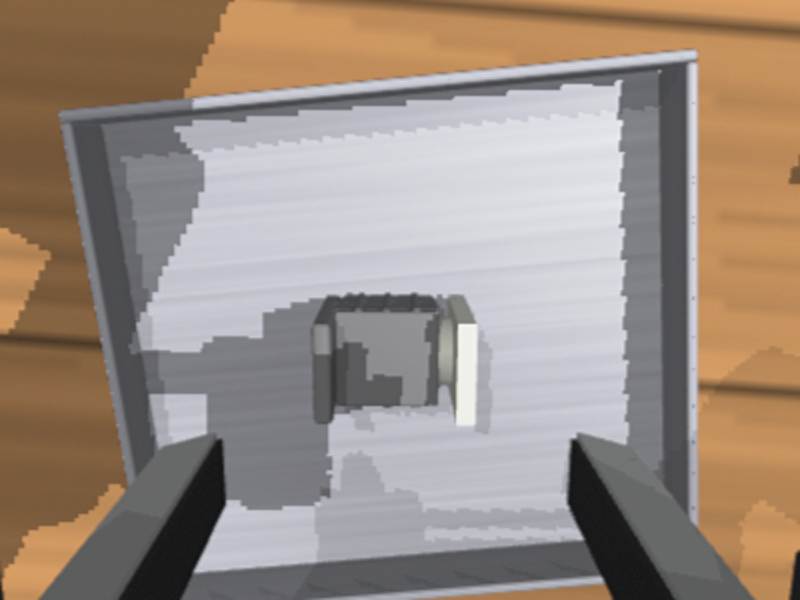

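The stop stands upright in the middle of the pan at crop (395,355), released, with its ring sprung back out. Handing in.

```bash
python3 -c "
from bench import robot
print(robot.close_job())"
```

```text
the job is handed in; nothing more can be done
None
```

The stop came off the pipe cleanly and stands upright and released near the middle of the rinse pan; I handed the job in at about 29 s of the 64 s allowed, and the hand-in returned no verdict.

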